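# Flip the paint pot lids shut

## Task

Two of the four paint pots on the turntable rack have been left with their flip lids standing open. With the fingertips, push each open lid over and press it down until it is fully shut. Only push: do not lift or tip any pot out of its cup, leave the other two pots shut, and leave the mixing dish, brush stand and sculpting tool where they are.

Things in the scene. Friction and masses are not known exactly. Their poses are not given: they have to be found in the camera images.
- pot1_mid (a point): White plastic paint pot, one of 4 alike: 48 mm across, 42 tall, 160 g, loose in a 12 mm high cup of the turntable. Its lid starts open, standing up. Point: the pot's centre, 21 mm above its underside, 45 above the shelf. Axes: z up, x horizontal from the pot's axis to its lid hinge, facing away from the turntable axis (within 20 degrees). The hinge pin, along y, is 27 mm along x and 23 mm above this point.
- lid1 (a joint): Flip lid of pot 1, rad: 0 = fully shut (level, its top 51 mm above the pot's underside), 1.57 = upright; it opens up and over, away from the turntable axis, to a stop at 2.2. A disc 50 mm across, 7 thick, 12 g; the stiff hinge (0.007 N m) keeps it at any angle. Starts between 1.65 and 2.0.
- pot2_mid (a point): White plastic paint pot, one of 4 alike: 48 mm across, 42 tall, 160 g, loose in a 12 mm high cup of the turntable. Its lid starts open, standing up. Point: the pot's centre, 21 mm above its underside, 45 above the shelf. Axes: z up, x horizontal from the pot's axis to its lid hinge, facing away from the turntable axis (within 20 degrees). The hinge pin, along y, is 27 mm along x and 23 mm above this point.
- lid2 (a joint): Flip lid of pot 2, rad: 0 = fully shut (level, its top 51 mm above the pot's underside), 1.57 = upright; it opens up and over, away from the turntable axis, to a stop at 2.2. A disc 50 mm across, 7 thick, 12 g; the stiff hinge (0.007 N m) keeps it at any angle. Starts between 1.65 and 2.0.
- pot3_mid (a point): White plastic paint pot, one of 4 alike: 48 mm across, 42 tall, 160 g, loose in a 12 mm high cup of the turntable. Its lid starts shut and stays shut. Point: the pot's centre, 21 mm above its underside, 45 above the shelf. Axes: z up, x horizontal from the pot's axis to its lid hinge, facing away from the turntable axis (within 20 degrees). The hinge pin, along y, is 27 mm along x and 23 mm above this point.
- lid3 (a joint): Flip lid of pot 3, rad: 0 = fully shut (level, its top 51 mm above the pot's underside), 1.57 = upright; it opens up and over, away from the turntable axis, to a stop at 2.2. A disc 50 mm across, 7 thick, 12 g; the stiff hinge (0.007 N m) keeps it at any angle. Starts at 0.
- pot4_mid (a point): White plastic paint pot, one of 4 alike: 48 mm across, 42 tall, 160 g, loose in a 12 mm high cup of the turntable. Its lid starts shut and stays shut. Point: the pot's centre, 21 mm above its underside, 45 above the shelf. Axes: z up, x horizontal from the pot's axis to its lid hinge, facing away from the turntable axis (within 20 degrees). The hinge pin, along y, is 27 mm along x and 23 mm above this point.
- lid4 (a joint): Flip lid of pot 4, rad: 0 = fully shut (level, its top 51 mm above the pot's underside), 1.57 = upright; it opens up and over, away from the turntable axis, to a stop at 2.2. A disc 50 mm across, 7 thick, 12 g; the stiff hinge (0.007 N m) keeps it at any angle. Starts at 0.
- lid1_tab (a point): Outer end of the 16 mm wide thumb tab of lid 1, 56 mm from the hinge pin; when shut it is on the pot's side nearest the turntable axis.
- lid2_tab (a point): Outer end of the 16 mm wide thumb tab of lid 2, 56 mm from the hinge pin; when shut it is on the pot's side nearest the turntable axis.
- turntable_axis (a point): Turntable rack: round wooden platter 216 mm across, top 22 mm above the shelf, turning on its upright axis with light friction; this point is on the axis at the platter's top. Four pot cups stand round it, 72 mm from the axis, 90 degrees apart; a small turned knob 26 mm across rises in the middle to 64 mm above the shelf.
- dish: White ceramic mixing dish with six wells, 100 x 150 x 18 mm, loose; origin centre of underside. Bystander.
- brush_stand: Clear acrylic brush stand 60 x 90 x 60 mm, loose, with three upright brushes, the tallest 153 mm above the shelf; origin centre of underside. Bystander.
- sculpting_tool: Stainless sculpting tool, 141 mm long (from 55 mm behind its origin to 86 mm ahead along its x), 10 mm thick, loose on the mat; origin at its underside. Bystander.
- mat: Green cutting mat offcut, 150 x 200 x 4 mm, fixed to the shelf; origin centre of underside.

How it is judged (in metres and radians):
At the end, for the whole second after the job is handed in: All four lids are shut (each lid angle below 0.1 rad) and all four pots sit upright (within 0.1 rad) in their cups (centre 40 to 50 mm above the shelf) (value of joint each of lid1, lid2, lid3, lid4 below 0.1 rad and height (world z) of pot1_mid between 0.04 and 0.05 m and angle between each of pot1_mid, pot2_mid, pot3_mid, pot4_mid's own z axis and vertical below 0.1 rad and height (world z) of pot2_mid between 0.04 and 0.05 m and height (world z) of pot3_mid between 0.04 and 0.05 m and height (world z) of pot4_mid between 0.04 and 0.05 m); the robot touches nothing.
It fails at once if a pot is lifted: its centre rises more than 12 mm (height (world z) of any of pot1_mid, pot2_mid, pot3_mid, pot4_mid above 0.057 m).
It fails at once if a pot is tipped by more than 0.4 rad (angle between any of pot1_mid, pot2_mid, pot3_mid, pot4_mid's own z axis and vertical above 0.4 rad).
It fails at once if the lid of a shut pot is opened by more than 0.3 rad (value of joint any of lid3, lid4 above 0.3 rad).
It fails at once if the dish, the brush stand or the sculpting tool is moved by more than 25 mm or the stand is tipped (distance of any of dish, brush_stand, sculpting_tool from where it was at the start of the episode above 0.025 m or angle between brush_stand's own z axis and vertical above 0.4 rad).
It also fails if it takes over 45 s, if anything falls off the work surface, if the arm or the gripper's body presses on something with over 40 N, if the wrist force passes 120 N, or if a joint passes its speed limit or range.

## Robot

A 6-joint arm with a two-finger parallel gripper is mounted at the origin on the work surface. World frame = base frame: x ahead of the robot, y to its left, z up, the work surface at z = 0. Lengths are in mm, angles in rad, forces in N, time in s.
With the tool pointing down it reaches from about 350 to 725 mm from the base axis. Payload 6 kg.
Tool frame: the origin (TCP) lies at the very end of the fingers, on their centre line; the grasp point (between the pads) lies 19 mm behind it; y points along the fingers, x is the direction in which the jaws open and shut, and the axes are right-handed (so a half turn about y gives the same grasp; the last joint's range is limited). The gripper opens to 85 mm and grips with 20 to 120 N. Pads are 22 mm wide; open, the fingers measure 114 mm over their backs; the gripper's body (76 mm by 85 mm) begins 54 mm behind the grasp point. The pads swing forward as they close: fully open they stand 13 mm farther back than shut.
Start: joints at [-0.815, 0.04, 0.085, 0, -1.615, -0.334], TCP at [245.648, -547.385, 231.261] pointing down, gripper open.
Joint ranges: [-2.56, 2.56], [-1.29, 2.01], [-1.08, 1.49], [-3.29, 1.98], [-2.81, -0.18], [-2.99, 2.99]. Speed limits (rad/s): [2.57, 2.57, 3.01, 3.14, 3.14, 3.14].

## Interface

Orientations are given as a unit quaternion [w, x, y, z].
In Python, from workcell import arm, eoat, ik, vision, models gives the robot as it stands. The module is installed in compiled form; this text tells all that it offers. Calls block until the motion is done:
- arm.movep(position, orientation): joint-space move of the TCP to a pose.
- arm.move_linear(position, feed=150, ori=None, force_limit=None): straight line of the TCP; ori=None keeps the orientation; feed is the mean speed in mm/s. With force_limit (N) it stops when the force on the tool has changed by that much, and returns True; else False.
- arm.move_joints(angles): joint-space move.
- eoat.command_gripper(opening, squeeze=None): finger opening in mm; squeeze is the grip in N (None keeps the last); returns when the fingers have stopped.
- arm.sleep(seconds).
- ik(position, orientation): joint angles nearest the present ones, or None.
- arm.observe(): the state.
- vision.snapshot(name): name is "scene" or "side" or "wrist"; returns a dict with "color" (420x560x3 uint8, red, green, blue), "range_z" (420x560 float32, mm along the optical axis (not along the pixel's ray), 0 where there is no reading), "fov_y" (degrees; the focal length in pixels is half the picture's height over the tangent of half this angle, whatever the lens; pixels are square), "cx", "cy" (the principal point, pixels), "eye" and "orientation" of the camera in the world. Camera axes: x right, y down, z forward; pixel columns grow to the right and rows downward; lengths in mm; the calibration is good to about 2 mm. A picture is of the moment at which its call begins.
A pose or a line that the arm cannot do raises arm.PlanningError and nothing moves.
- arm.close_job(): hands the job in, once; it reports no verdict.
Trained networks look in a picture, given as the dict that the camera call returned (one of the last four; its "shot" number tells which), for a name from the list of things; names that differ only in an ending like _2 or _b are one class to them, and where a whole thing is asked for, a point or a joint stands for the part that bears it (a point fixed in the world has none). Each returns a list of dicts, best first, with "score" (0 to 1); they miss things now and then, are a little off and sometimes report something else, mostly with a low value. They report only what shows in the picture. A call takes as long as a camera call.
- models.find_in(label, picture): "rect" ([left, top, right, bottom] in pixels, round what is visible of it).
- models.mark_of(label, picture): "position" ([column, row] in pixels: a listed point, or the origin of a listed thing).
The state is a dict: "t": time; "qpos": joint angles; "joint_velocities": joint speeds; "tau": joint torques, N m; "tcp_pos": TCP position; "tcp_rot": TCP orientation; "force": force on the tool from outside, world axes, zero at the start; "moment": the same for the moment, N m; "opening": finger opening in mm.
Only numpy, scipy, OpenCV 4.12 (cv2) and the standard library are available. Lean on these libraries where they do the work, as an engineer would, in place of code of your own. Each camera call takes 0.05 s, during which the arm holds its last target. There are 200 camera calls.

## Working session

There is one attempt and no reset: what is moved stays moved. The work goes in short steps, each a Python script; the robot and the scene stay as the last script left them, time stands still between calls to the robot, and variables do not carry over. Pictures are saved under pics/ and viewed, about 8 in all and at most 12, crops included, and the job is handed in when it is done.

```bash
mkdir -p pics; cat > h.py <<'E'
import numpy as np, cv2
from scipy.spatial.transform import Rotation as R
from workcell import arm, eoat, ik, vision, models
def rot(q): return R.from_quat([q[1],q[2],q[3],q[0]])
def quat(r): x,y,z,w=r.as_quat(); return [w,x,y,z]
def cloud(s):
    z=s["range_z"]; h,w=z.shape; f=h/2/np.tan(np.radians(s["fov_y"])/2)
    v,u=np.mgrid[:h,:w]
    P=np.stack([(u-s["cx"])/f*z,(v-s["cy"])/f*z,z],-1)
    P=rot(s["orientation"]).apply(P.reshape(-1,3)).reshape(h,w,3)+np.array(s["eye"])
    P[z==0]=np.nan; return P
def save(s,n): cv2.imwrite("pics/"+n+".png",s["color"][:,:,::-1])
E
python3 - <<'E'
from h import *
np.set_printoptions(precision=1,suppress=True)
o=arm.observe();print(o["t"],o["tcp_rot"],rot(o["tcp_rot"]).as_matrix())
ims=[]
for c in("scene","side"):
    s=vision.snapshot(c);ims.append(s["color"]);P=cloud(s);np.save(c+".npy",P)
    print(c,s["eye"],rot(s["orientation"]).as_matrix()[:,2])
    for l in("pot1_mid","pot3_mid","lid1_tab","lid2_tab","turntable_axis","dish","brush_stand","sculpting_tool"):
        for d in models.mark_of(l,s)[:4]:
            u,v=np.round(d["position"]).astype(int)
            print(l,round(d["score"],2),u,v,P[np.clip(v,0,419),np.clip(u,0,559)])
    save(s,c+"0")
E
```

```text
0.0 [-0.4  0.4  0.6 -0.6] [[-0.4 -0.  -0.9]
 [ 0.9  0.  -0.4]
 [ 0.  -1.   0. ]]
scene [ 926.6 -616.7 1082.8] [-0.3  0.5 -0.8]
pot1_mid 0.82 287 220 [653.4 -53.2 108. ]
pot1_mid 0.32 285 212 [624.3  -8.6  65.7]
pot3_mid 0.86 292 180 [592.2  90.8  77.4]
pot3_mid 0.29 330 188 [707.9  90.1 117.1]
lid1_tab 0.65 285 214 [627.7 -15.   66.7]
lid2_tab 0.72 329 185 [702.   95.3 120.7]
lid2_tab 0.27 295 132 [483.8 319.2  11.2]
turntable_axis 0.75 289 199 [612.6  36.1  64.6]
dish 0.55 293 130 [477.3 316.7  19.4]
dish 0.4 286 217 [650.3 -53.8 120.7]
brush_stand 0.85 243 340 [ 708.8 -363.9   58.2]
sculpting_tool 0.57 162 299 [ 464.4 -365.4   11.3]
sculpting_tool 0.39 263 195 [544.7   7.7  71.2]
side [448.  745.5 651.4] [ 0.1 -0.8 -0.6]
pot3_mid 0.82 272 266 [575.6 142.4  74. ]
lid1_tab 0.96 258 182 [643.1 -53.8 123.9]
lid2_tab 0.54 206 224 [712.1  92.  114.4]
turntable_axis 0.64 267 254 [591.4 110.4  72.8]
dish 0.76 314 391 [472.1 344.4  17.9]
dish 0.65 345 164 [ 470.9 -357.6    8.6]
brush_stand 0.98 265 158 [ 682.6 -305.8   36. ]
sculpting_tool 0.53 345 161 [ 472.1 -381.4    4.3]
```

```bash
python3 - <<'E'
from h import *
a=cv2.imread("pics/scene0.png")[140:270,200:380];b=cv2.imread("pics/side0.png")[150:310,170:350]
a=cv2.resize(a,(400,289));b=cv2.resize(b,(400,356))
c=np.zeros((356,800,3),np.uint8);c[:289,:400]=a;c[:,400:]=b;cv2.imwrite("pics/c0.png",c)
np.set_printoptions(precision=1,suppress=True)
for n in("scene","side"):
    P=np.load(n+".npy").reshape(-1,3)
    Q=P[(abs(P[:,0]-620)<170)&(abs(P[:,1]-30)<170)]
    import itertools
    for lo,hi in((15,28),(56,68),(71,79),(85,200)):
        q=Q[(Q[:,2]>lo)&(Q[:,2]<hi)]
        print(n,lo,len(q),q.min(0),q.max(0))
        g=np.zeros((340,340),np.uint8);ij=(q[:,:2]-[450,-140]).astype(int);g[ij[:,0],ij[:,1]]=1
        g=cv2.morphologyEx(g,cv2.MORPH_CLOSE,np.ones((7,7)))
        k,L,st,ce=cv2.connectedComponentsWithStats(g)
        for i in range(1,k):
            if st[i,4]>120:
                m=L[ij[:,0],ij[:,1]]==i
                print('  ',st[i,4],ce[i][::-1]+[450,-140],q[m].min(0),q[m].max(0), np.linalg.svd(q[m]-q[m].mean(0),full_matrices=False)[2][2])
E
```

```text
scene 15 2105 [501.3 -62.4  15.3] [712.2 153.8  28. ]
   19271 [610.   37.5] [501.3 -62.4  15.3] [712.2 153.8  28. ] [ 0. -0.  1.]
scene 56 345 [522.5 -50.6  56.1] [696.  116.5  68. ]
   357 [604.7  43.6] [594.   33.7  56.2] [616.4  55.2  67.8] [ 0.  -0.2  1. ]
   610 [629.4 -11.6] [609.4 -27.1  58.8] [655.4   1.8  67.9] [-0.  0. -1.]
   1463 [671.   72.4] [648.   48.3  56.6] [696.   97.2  68. ] [-0.   0.1 -1. ]
scene 71 439 [509.1 -57.1  71.1] [701.7 142.2  79. ]
   2002 [537.2  17.1] [509.1  -6.4  71.2] [564.7  44.2  78.9] [ 0. -0. -1.]
   1907 [576.7 111.6] [553.5  83.4  71.1] [601.2 142.2  79. ] [-0.  0. -1.]
scene 85 244 [618.6 -63.1  85.1] [716.4 112.  128.4]
   290 [642.8 -55.7] [618.6 -63.1  85.1] [665.9 -43.6 128.4] [-0.3  1.   0. ]
   484 [701.3  92. ] [683.8  72.6  85.7] [716.4 112.  127.4] [ 0.8  0.6 -0.3]
side 15 3175 [498.7 -60.6  15. ] [711.4 155.1  27.9]
   16799 [600.4  61.9] [498.7 -60.4  15. ] [711.4 155.1  27.9] [-0.  0.  1.]
side 56 913 [510.1 -46.6  56.1] [693.6 144.   68. ]
   396 [604.7  47.8] [593.8  37.   56.1] [616.6  60.   65.5] [-0.   0.3  1. ]
   1701 [632.7 -19.7] [609.6 -46.6  56.2] [656.1   5.4  68. ] [-0.   0.1  1. ]
   1639 [671.   76.2] [648.6  53.7  56.1] [693.6  98.8  68. ] [-0.   0.1  1. ]
side 71 814 [512. -55.  71.] [701.1 143.3  78.9]
   1979 [538.4  19.4] [512.   -6.6  71. ] [566.6  44.3  77.5] [ 0. -0. -1.]
   2014 [577.3 113.7] [553.6  84.2  71. ] [602.2 143.3  77.7] [0. 0. 1.]
   157 [641.5 -47. ] [626.6 -52.9  71.1] [655.9 -41.6  78.7] [-0.2  0.7  0.7]
side 85 427 [620.3 -62.   85.2] [715.8 118.4 124.8]
   445 [642.5 -51.5] [620.3 -62.   85.2] [666.3 -40.7 124.8] [ 0.3 -0.9 -0.1]
   230 [700.  102.7] [684.6  83.4  86.1] [714.2 118.4 123.3] [-0.8 -0.6  0.1]
```

View pics/c0.png

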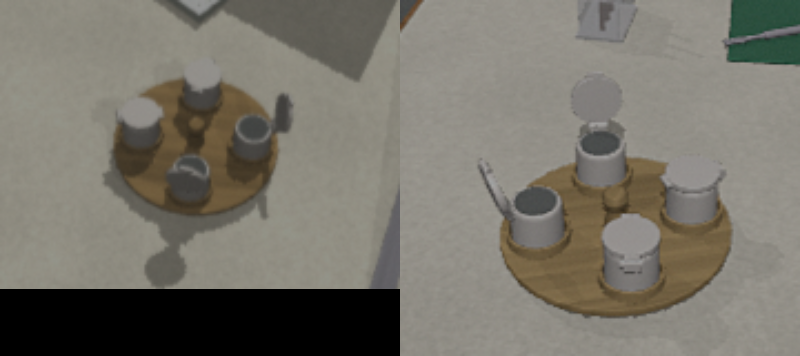

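View pics/scene0.png

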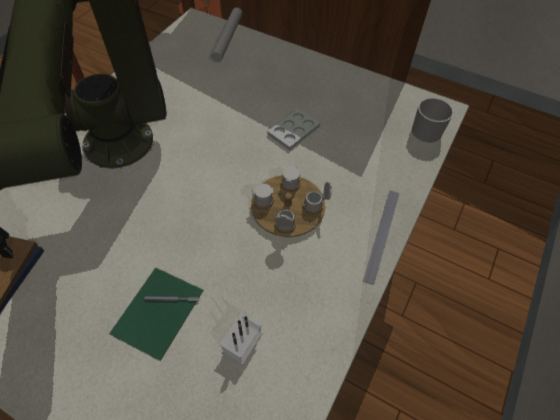

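Pots 1 (632,-20) and 2 (671,75) are open, with lids leaning outward, and the axis is at about (605,46). I'll start with lid 1, with the tool pointing down and the fingers shut, sweeping an arc about the hinge pin.

```bash
cat >> h.py <<'E'
def setup(pot,d,tau,sgn):
    """d: outward hinge dir; tau: tool tilt toward sgn*hinge axis. Returns point fn (a inward, z over pin) for inner lower corner of tip, quats"""
    d=np.array([*d,0.])/np.hypot(*d); h=np.cross([0,0,1],d)*sgn
    y=-np.cos(tau)*np.array([0,0,1.])-np.sin(tau)*h
    H=np.array([*pot,68.])+27*d
    qs=[]
    for s in(1,-1):
        z=s*d; x=np.cross(y,z); qs.append(quat(R.from_matrix(np.stack([x,y,z],1))))
    lift=14.5*np.sin(tau)
    pt=lambda a,z: H+d*(11-a)+np.array([0,0,z+lift])
    return pt,qs
def arc(s=38,th0=1.95,n=7):
    for t in np.linspace(th0,0.12,n):
        yield s*np.cos(t)-7*np.sin(t), s*np.sin(t)+7*np.cos(t)
E
cat > run1.py <<'E'
from h import *
import sys
go=len(sys.argv)>1
for name,pot,d,tau,sg in(("1",(632,-20),(.306,-.952),0,1),("2",(671,75),(.8,.6),0.,1),("2",(671,75),(.8,.6),.3,1),("2",(671,75),(.8,.6),.5,1),("2",(671,75),(.8,.6),.7,1)):
    pt,qs=setup(pot,d,tau,sg)
    for q in qs:
        js=[ik(list(pt(a,z)),q) for a,z in[(-45,110),(-45,34)]+list(arc())+[(38,60)]]
        print(name,tau,[None if j is None else np.round(j,1).tolist() for j in js][:2],[j is not None for j in js])
E
python3 run1.py
```

```text
1 0 [[0.2, 0.2, 0.2, 0.0, -1.5, 0.2], [0.2, 0.2, 0.1, 0.0, -1.4, 0.2]] [True, True, True, True, True, True, True, True, True, True]
1 0 [[0.2, 0.2, 0.2, 0.0, -1.5, -3.0], [0.2, 0.2, 0.1, 0.0, -1.4, -3.0]] [True, True, False, False, False, False, False, False, False, False]
2 0.0 [[0.4, 0.4, 0.5, 0.0, -1.6, 1.8], [0.4, 0.5, 0.3, 0.0, -1.5, 1.8]] [True, True, True, True, True, True, True, True, True, True]
2 0.0 [[0.4, 0.4, 0.5, 0.0, -1.6, -1.4], [0.4, 0.5, 0.3, 0.0, -1.5, -1.4]] [True, True, True, True, True, True, True, True, True, True]
2 0.3 [[0.6, 0.3, 0.2, 0.3, -1.4, 1.6], [0.6, 0.3, 0.1, 0.3, -1.3, 1.6]] [True, True, True, True, True, True, True, True, True, True]
2 0.3 [[0.6, 0.3, 0.2, 0.3, -1.4, -1.5], [0.6, 0.3, 0.1, 0.3, -1.3, -1.6]] [True, True, True, True, True, True, True, True, True, True]
2 0.5 [[0.6, 0.3, 0.0, 0.5, -1.3, 1.4], [0.6, 0.3, -0.1, 0.5, -1.2, 1.4]] [True, True, True, True, True, True, True, True, True, True]
2 0.5 [[0.6, 0.3, 0.0, 0.5, -1.3, -1.7], [0.6, 0.3, -0.1, 0.5, -1.2, -1.8]] [True, True, True, True, True, True, True, True, True, True]
2 0.7 [[0.7, 0.3, -0.1, 0.7, -1.3, 1.3], [0.7, 0.3, -0.2, 0.8, -1.2, 1.2]] [True, True, True, True, True, True, True, True, True, True]
2 0.7 [[0.7, 0.3, -0.1, 0.7, -1.3, -1.9], [0.7, 0.3, -0.2, 0.8, -1.2, -2.0]] [True, True, True, True, True, True, True, True, True, True]
```

```bash
cat >> h.py <<'E'
def shut(pot,d,qi):
    pt,qs=setup(pot,d,0,1); q=qs[qi]
    arm.movep(list(pt(-45,110)),q)
    print("t",arm.observe()["t"], "down hit",arm.move_linear(list(pt(-45,34)),feed=150,force_limit=6))
    for a,z in arc():
        if arm.move_linear(list(pt(a,z)),feed=70,force_limit=8):
            print("contact at",a,z,np.round(arm.observe()["force"],1),np.round(arm.observe()["tcp_pos"],1)); break
    hit=arm.move_linear(list(pt(38,5.5)),feed=20,force_limit=8)
    o=arm.observe(); print("press",hit,np.round(o["force"],1),np.round(o["tcp_pos"],1))
    p=np.array(o["tcp_pos"]);p[2]=178; arm.move_linear(list(p),feed=150)
    print("t",arm.observe()["t"])
E
python3 - <<'E'
from h import *
eoat.command_gripper(0)
shut((632,-20),(.306,-.952),0)
s=vision.snapshot("side");save(s,"side1")
cv2.imwrite("pics/c1.png",cv2.resize(s["color"][120:320,150:370,::-1],(660,600)))
np.save("side1.npy",cloud(s))
E
```

```text
t 3.85 down hit False
press True [ 0.4 -0.7  4.5] [632.8 -20.2  75.1]
t 8.0833
```

View pics/c1.png

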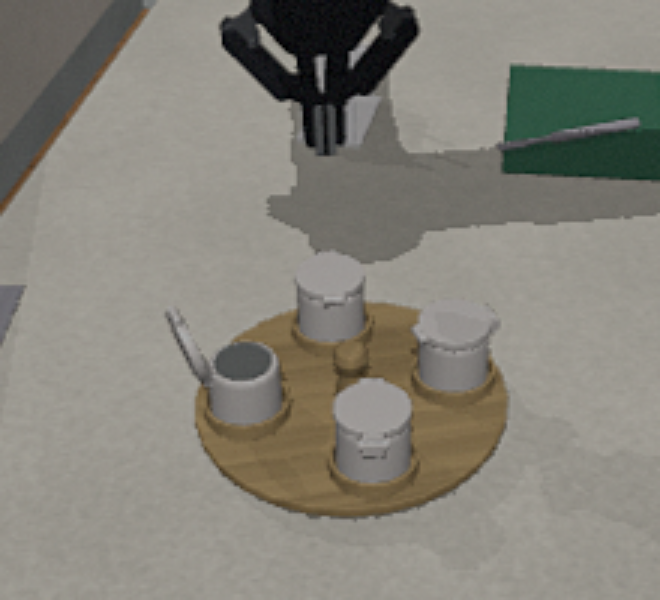

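Lid 1 (crop 330,275) is shut, and lid 2 (crop 187,345) is still open with the turntable unmoved. Next is lid 2, done the same way.

```bash
python3 - <<'E'
from h import *
np.set_printoptions(precision=3,suppress=True)
shut((671,75),(.8,.6),1)
p=np.array(arm.observe()["tcp_pos"]);arm.movep([450,-200,300],arm.observe()["tcp_rot"])
s=vision.snapshot("side");save(s,"side2");P=cloud(s)
cv2.imwrite("pics/c2.png",cv2.resize(s["color"][120:320,150:370,::-1],(660,600)))
Q=P.reshape(-1,3);Q=Q[~np.isnan(Q[:,0])]
for c in((632,-20),(671,75),(577,113),(538,19)):
    m=(np.hypot(*(Q[:,:2]-c).T)<22)&(Q[:,2]>65)&(Q[:,2]<140);q=Q[m]
    k=np.linalg.lstsq(np.c_[q[:,:2]-c,np.ones(len(q))],q[:,2],rcond=None)[0]
    print(c,len(q),"tilt",k[:2],"z",k[2],"max",q[:,2].max())
print(arm.observe()["t"])
E
```

```text
t 9.3917 down hit False
press True [-0.8 -0.3  5.1] [671.8  74.9  75.1]
t 13.625
(632, -20) 200 tilt [ 0.019 -0.011] z 74.77572444556502 max 77.49447677892351
(671, 75) 273 tilt [ 0.021 -0.051] z 74.40175633931258 max 77.22971250319631
(577, 113) 289 tilt [ 0.012 -0.008] z 74.5931726058345 max 77.76925462913539
(538, 19) 230 tilt [-0.    -0.019] z 74.6298713486189 max 76.99668739586286
15.0667
```

View pics/c2.png

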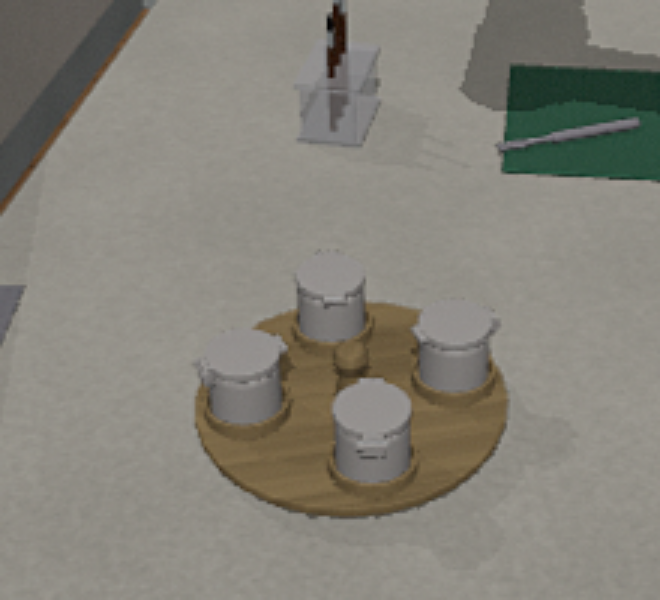

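All four lids are level at about 74.6 mm, and the stand and tool are in place. Handing in.

```bash
python3 -c "
from h import *
arm.close_job()"
```

```text
the job is handed in; nothing more can be done
```

Both open lids are shut and the job is handed in; it took about 15 s of the 45 s allowed. I kept the fingers closed and swept each lid over its hinge from behind. I then pressed down until contact stopped the move at 75.1 mm, which is the height of a shut lid, with about 5 N on the tool.

- **Lids:** In the last side-camera check all four lid tops were at about 74.6 mm, against 75 mm nominal. Plane fits showed slopes under 0.03 rad for pots 1, 3 and 4. Pot 2 showed 0.055 rad, mostly across its hinge; in the opening direction it was about 0.01 rad. All are below the 0.1 rad limit.
- **Pots and bystanders:** The pots stand in their cups. The brush stand and sculpting tool look unmoved. The dish was outside the final crop and I did not re-measure it, but the arm never went near it.
- **Arm:** It was clear of everything at hand-in. No check failed.

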